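# Load a row of vials into the block heater, largest first

### The job

Move the row of four amber sample vials from the white rack into the block heater, each standing fully down in the module whose bore is made for its size. Load them one after another from the largest to the smallest, because the bigger ones need longer to warm through, and do not tip any vial over.

Things in the scene. Friction and masses are not known exactly. Their poses are not given: they have to be found in the camera images.
- vial_large: Closed amber glass vial, black screw cap, blank paper label; the largest of the four. Straight, flat-bottomed: body 40 mm wide, 92 mm high, of which the top 18 mm is the cap, 41 mm wide. Origin at the centre of its underside, z up its axis. At the start it stands upright in any one of the rack's four places.
- vial_medium: Closed amber glass vial, black screw cap, blank paper label; the second largest of the four. Straight, flat-bottomed: body 32 mm wide, 80 mm high, of which the top 16 mm is the cap, 33 mm wide. Origin at the centre of its underside, z up its axis. At the start it stands upright in any one of the rack's four places.
- vial_small: Closed amber glass vial, black screw cap, blank paper label; the third largest of the four. Straight, flat-bottomed: body 24 mm wide, 70 mm high, of which the top 15 mm is the cap, 25 mm wide. Origin at the centre of its underside, z up its axis. At the start it stands upright in any one of the rack's four places.
- vial_tiny: Closed amber glass vial, black screw cap, blank paper label; the smallest of the four. Straight, flat-bottomed: body 17 mm wide, 61 mm high, of which the top 14 mm is the cap, 18 mm wide. Origin at the centre of its underside, z up its axis. At the start it stands upright in any one of the rack's four places.
- module_large: Aluminium module, 64 x 62 x 60 mm, fixed in any of the heater's four positions; one upright round bore, the largest of the four: 44 mm wide, 45 mm deep, 4 mm lead-in chamfer at the mouth. Made for vial_large, which stands 47 mm proud of it. Origin at the centre of its underside, on the bore's axis; z up, top face at z = +60 mm, bore floor at +15 mm.
- module_medium: Aluminium module, 64 x 62 x 60 mm, fixed in any of the heater's four positions; one upright round bore, the second largest of the four: 36 mm wide, 40 mm deep, 4 mm lead-in chamfer at the mouth. Made for vial_medium, which stands 40 mm proud of it. Origin at the centre of its underside, on the bore's axis; z up, top face at z = +60 mm, bore floor at +20 mm.
- module_small: Aluminium module, 64 x 62 x 60 mm, fixed in any of the heater's four positions; one upright round bore, the third largest of the four: 28 mm wide, 34 mm deep, 4 mm lead-in chamfer at the mouth. Made for vial_small, which stands 36 mm proud of it. Origin at the centre of its underside, on the bore's axis; z up, top face at z = +60 mm, bore floor at +26 mm.
- module_tiny: Aluminium module, 64 x 62 x 60 mm, fixed in any of the heater's four positions; one upright round bore, the smallest of the four: 21 mm wide, 28 mm deep, 4 mm lead-in chamfer at the mouth. Made for vial_tiny, which stands 33 mm proud of it. Origin at the centre of its underside, on the bore's axis; z up, top face at z = +60 mm, bore floor at +32 mm.
- heater: White block heater, fixed, 86 mm high, sloping panel in front; case from x = -127 to +52 mm, y = -149 to +149 mm. Four modules side by side along its y axis, 64 mm apart at y = -96, -32, +32, +96 mm, x = 0; their tops are 90 mm above the bench. Origin on the bench under the middle of the module row, x towards its back, z up.
- rack: White four-place vial rack, fixed, 72 x 273 mm: the vials stand on a 6 mm base plate, in 52 mm openings of a plate whose top is 26 mm above the bench; end cheeks 34 mm high. Places in a row along its y axis at y = -96, -32, +32, +96 mm; a vial stands within 6 mm of its place's middle. Origin on the bench under the middle of the row, z up.

How it is judged:
On the way, in this order (a step that is already met when the one before it is completed fails the run):
1. the largest vial stands fully down in its own module and is released (horizontal distance between vial_large and module_large below 0.007 m and z of vial_large in the frame of module_large below 0.019 m and angle between vial_large's own z axis and vertical below 0.2 rad and contact force between the fingers and vial_large below 0.2 N), for 0.2 s.
2. the second largest vial stands fully down in its own module and is released (horizontal distance between vial_medium and module_medium below 0.007 m and z of vial_medium in the frame of module_medium below 0.024 m and angle between vial_medium's own z axis and vertical below 0.2 rad and contact force between the fingers and vial_medium below 0.2 N), for 0.2 s.
3. the third largest vial stands fully down in its own module and is released (horizontal distance between vial_small and module_small below 0.007 m and z of vial_small in the frame of module_small below 0.03 m and angle between vial_small's own z axis and vertical below 0.2 rad and contact force between the fingers and vial_small below 0.2 N), for 0.2 s.
4. the smallest vial stands fully down in its own module and is released (horizontal distance between vial_tiny and module_tiny below 0.007 m and z of vial_tiny in the frame of module_tiny below 0.036 m and angle between vial_tiny's own z axis and vertical below 0.2 rad and contact force between the fingers and vial_tiny below 0.2 N), for 0.2 s.
At the end, for the whole second after the job is handed in: All four vials stand in the heater, each in the module bored for its size: underside within 7 mm of the bore's axis and within 4 mm of the bore's floor, leaning less than 0.2 rad, released and at rest. They were loaded in order from the largest to the smallest (all of step 1 and all of step 2 and all of step 3 and all of step 4 and linear speed of each of vial_large, vial_medium, vial_small, vial_tiny below 0.02 m/s); the robot touches nothing.
It fails at once if the largest vial is tipped over (more than 45 degrees) (angle between vial_large's own z axis and vertical above 0.785 rad).
It fails at once if the second largest vial is tipped over (more than 45 degrees) (angle between vial_medium's own z axis and vertical above 0.785 rad).
It fails at once if the third largest vial is tipped over (more than 45 degrees) (angle between vial_small's own z axis and vertical above 0.785 rad).
It fails at once if the smallest vial is tipped over (more than 45 degrees) (angle between vial_tiny's own z axis and vertical above 0.785 rad).
It also fails if it takes over 120 s, if anything falls off the work surface, if the arm or the gripper's body presses on something with over 40 N, if the wrist force passes 120 N, or if a joint passes its speed limit or range.

### The arm

A 6-joint arm with a two-finger parallel gripper is mounted at the origin on a cart in front of the work surface, level with it; the furniture and walls round the work are solid. World frame = base frame: x ahead of the robot, y to its left, z up, the work surface at z = 0. Lengths are in m, angles in rad, forces in N, time in s.
With the tool pointing down it reaches from about 0.425 to 0.95 m from the base axis. Payload 3.5 kg.
Tool frame: the origin (TCP) lies between the finger pads; the fingertips stand 22 mm ahead of it and the grasp point (between the pads) lies 3 mm ahead of it (ctrl.nose_length is the z of the fingertips in the tool frame, in m); z points along the fingers, y is the line along which they close (so a half turn about z gives the same grasp; the last joint's range is limited). The gripper opens to 85 mm and grips with 20 to 120 N. Pads are 22 mm wide; open, the fingers measure 114 mm over their backs; the gripper's body (76 mm by 85 mm) begins 54 mm behind the grasp point. The pads swing forward as they close: fully open they stand 13 mm farther back than shut.
Start: joints at [-1.351, 0.286, 1.577, -0, 1.279, -0.15], TCP at [0.244, -0.629, 0.253] pointing down, gripper open.
Joint ranges: [-2.77, 2.77], [-0.9, 2.22], [0.21, 2.48], [-1.53, 4.67], [0.24, 2.81], [-2.84, 2.84]. Speed limits (rad/s): [2.79, 2.79, 3.14, 3.14, 3.14, 3.14].

### API

Orientations are given as a unit quaternion [x, y, z, w].
In Python, from plant import ctrl gives the robot as it stands. The module is installed in compiled form; this text tells all that it offers.
- The arm moves only by the tool send_rows, never from a script. Its argument "rows" is text: rows parted by semicolons, each of 7 numbers parted by spaces: the turn, a rotation vector about the tool's x, y, z in parts of the range, where 1.0 means pi rad, then the shift along the tool's x, y, z in fractions of the full range, 1 being 600 mm, then the opening, from -1 (shut) to 1 (fully open). A call has 1 to 8 rows; each row is the pose to reach, as a shift and turn from the pose commanded when the call began, along the tool's axes at that moment; what a row does not reach only later rows make up. A row lasts 1/8 s, in which the tool goes at most 62.5 mm and 10.7 degrees, less where a joint would pass 70% of its speed; a pose out of reach is approached as far as the arm can. No shift or turn number may pass 1 either way. A call with a gripper value outside its range is refused whole. The fingers move at their own pace and stop on an object; "grip_force" is the grip in N (left out, the last holds). Time passes only in rows, so rows that repeat a pose let the fingers close. It gives the time, the measured TCP pose, the force, the opening and the grip force at its end, in the units of the state.
- ctrl.get_state(): the state, without advancing time (a new reading comes with each control period).
- ctrl.read_camera(name): name is "side" or "top"; returns a dict with "color" (400x640x3 uint8, red, green, blue), "fx", "fy", "cx", "cy" (pixels), "extrinsics" (4x4, takes a point from world to camera coordinates). Camera axes: x right, y down, z forward; pixel columns grow to the right and rows downward; lengths in m; the calibration is good to about 2 mm. A picture is of the moment at which its call begins. There is no depth.
- ctrl.sign_off(): hands the job in; it is judged then, once.
Trained networks look in a picture, given as the dict that the camera call returned (one of the last four; its "shot" number tells which), for a name from the list of things; names that differ only in an ending like _2 or _b are one class to them, and where a whole thing is asked for, a point or a joint stands for the part that bears it (a point fixed in the world has none). Each returns a list of dicts, best first, with "p" (0 to 1); they miss things now and then, are a little off and sometimes report something else, mostly with a low value. They report only what shows in the picture. A call takes as long as a camera call.
- ctrl.look_for(picture, target): "position" ([x, y, z] in m, in the coordinates of the camera as it stood for that picture, good to about 4 mm: the middle of the surface that is visible of it).
The state is a dict: "time": time; "qpos": joint angles; "dq": joint speeds; "joint_efforts": joint torques, N m; "eef_pos": TCP position; "tcp_rot": TCP orientation; "contact_force": force on the tool from outside, world axes, zero at the start; "wrist_torque": the same for the moment, N m; "opening": opening from 0.0 (shut) to 1.0 (fully open); "finger_force": force on a finger pad.
Only numpy, scipy, OpenCV 4.12 (cv2) and the standard library are available. Lean on these libraries where they do the work, as an engineer would, in place of code of your own. Each camera call takes 0.05 s, during which the arm holds its last target. There are 200 camera calls.

## Working session

There is one attempt and no reset: what is moved stays moved. The work goes in short steps, Python scripts to look and compute and a tool call to move; the robot and the scene stay as the last step left them, time stands still between calls to the robot, and variables do not carry over. Pictures are saved under pics/ and viewed, at most 16 in all, crops included, and the job is handed in when it is done.

Besides the shell and the picture viewer there is one more tool, called after "Call:" in YAML: its name, and indented under it one key for each argument. send_rows: Moves the arm, as the interface text tells. Its arguments: {"type":"object","properties":{"rows":{"type":"string"},"grip_force":{"type":"number"}},"required":["rows"]}

```bash
mkdir -p pics
cat > h.py <<'E'
import numpy as np, cv2
from plant import ctrl
from scipy.spatial.transform import Rotation as R
def world(pic,p):
    E=np.array(pic["extrinsics"]); return E[:3,:3].T@(np.array(p)-E[:3,3])
def ray(pic,u,v,z):
    E=np.array(pic["extrinsics"]); d=E[:3,:3].T@np.array([(u-pic["cx"])/pic["fx"],(v-pic["cy"])/pic["fy"],1]); c=-E[:3,:3].T@E[:3,3]
    return c+d*(z-c[2])/d[2]
def proj(pic,P):
    E=np.array(pic["extrinsics"]); q=E[:3,:3]@np.array(P)+E[:3,3]; return q[0]/q[2]*pic["fx"]+pic["cx"],q[1]/q[2]*pic["fy"]+pic["cy"]
def save(pic,n): cv2.imwrite("pics/"+n+".png",cv2.cvtColor(pic["color"],cv2.COLOR_RGB2BGR))
E
python3 - <<'E'
from h import *
np.set_printoptions(precision=4,suppress=True)
s=ctrl.get_state(); print(s["time"],s["eef_pos"],s["tcp_rot"],s["opening"],R.from_quat(s["tcp_rot"]).as_matrix())
for c in["top","side"]:
    p=ctrl.read_camera(c); save(p,c+"0"); print(c,p["fx"],p["cx"],p["cy"],"cam",world(p,[0,0,0]),"dir",p["extrinsics"][2])
    for n in["vial_large","vial_medium","vial_small","vial_tiny","module_large","module_medium","module_small","module_tiny","heater","rack"]:
        for d in ctrl.look_for(p,n)[:2]: print(n,round(d["p"],2),world(p,d["position"]),np.round(proj(p,world(p,d["position"]))))
E
```

```text
0.0 [ 0.2439 -0.6287  0.2519] [ 0.983   0.1839 -0.     -0.0012] 0.9991741505736584 [[ 0.9324  0.3615 -0.0005]
 [ 0.3615 -0.9324  0.0024]
 [ 0.0004 -0.0024 -1.    ]]
top 460.3925800433373 327.5075233229671 200.52942203394653 cam [0.4598 0.0015 1.2494] dir [ 0.0371 -0.0069 -0.9993  1.2315]
vial_large 0.81 [0.5279 0.3018 0.0988] [204. 194.]
vial_medium 0.68 [0.5021 0.1176 0.0868] [278. 202.]
vial_small 0.52 [0.5105 0.1839 0.0777] [253. 200.]
vial_tiny 0.43 [0.5265 0.2473 0.0663] [228. 195.]
module_large 0.69 [ 0.4905 -0.2459  0.0917] [423. 203.]
module_medium 0.87 [ 0.5359 -0.1226  0.0875] [373. 186.]
module_small 0.82 [ 0.4703 -0.307   0.0919] [447. 210.]
module_tiny 0.93 [ 0.5151 -0.1801  0.0937] [396. 194.]
heater 0.76 [ 0.4434 -0.1913  0.0764] [401. 222.]
side 373.11982034090573 328.42696079868426 204.94206366780003 cam [0.2163 0.6699 0.5162] dir [ 0.3505 -0.7735 -0.5281  0.7149]
vial_large 0.73 [0.5213 0.3251 0.0741] [245. 292.]
vial_medium 0.76 [0.4959 0.1307 0.0617] [312. 237.]
vial_tiny 0.85 [0.5249 0.2575 0.0424] [267. 280.]
vial_tiny 0.73 [ 0.4732 -0.3108  0.093 ] [388. 147.]
module_large 0.81 [ 0.4914 -0.2581  0.0902] [376. 153.]
module_medium 0.85 [ 0.534  -0.1202  0.0909] [343. 170.]
module_small 0.57 [0.504  0.2497 0.0269] [280. 287.]
module_small 0.55 [ 0.4734 -0.3136  0.0919] [388. 147.]
module_tiny 0.78 [ 0.5065 -0.1838  0.0888] [362. 163.]
heater 0.75 [ 0.4412 -0.1135  0.0617] [376. 189.]
rack 0.64 [0.5005 0.2489 0.0254] [281. 288.]
```

Run:
```python
import cv2
a=cv2.imread("pics/top0.png"); cv2.imwrite("pics/top0c.png",cv2.resize(a[150:270,170:490],None,fx=2.5,fy=2.5,interpolation=cv2.INTER_CUBIC))
```

```text
(no output)
```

View pics/top0c.png

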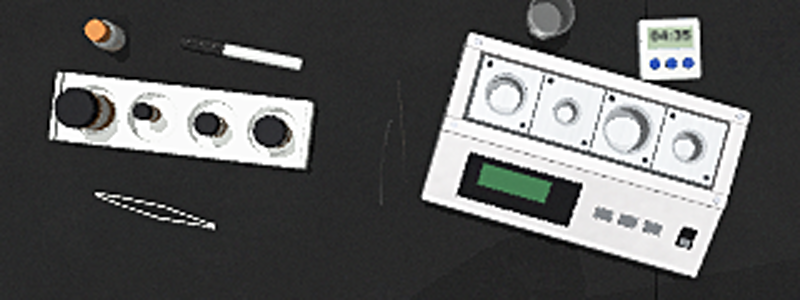

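View pics/side0.png

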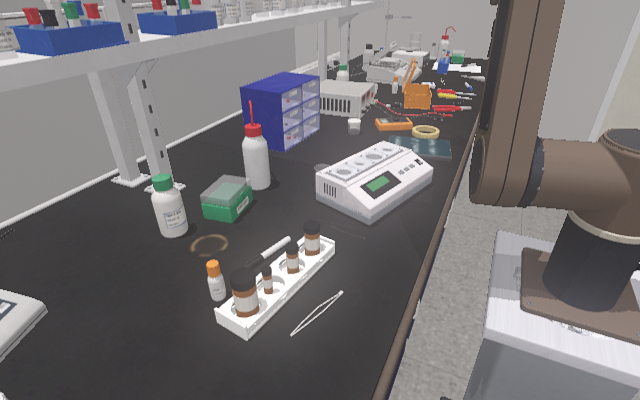

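The crop shows the rack from left to right as large (77,107), tiny (143,112), small (208,123) and medium (270,130). The heater bores from left to right are medium (504,93), tiny (567,111), large (627,130) and small (688,146). The side view agrees with this order. Next I fit the poses and check them with an overlay.

```bash
cat > fit.py <<'E'
from h import *
from scipy.optimize import least_squares
np.set_printoptions(precision=4,suppress=True)
T=ctrl.read_camera("top");S=ctrl.read_camera("side")
slot={"medium":96,"tiny":32,"large":-32,"small":-96}
obs=[]
for p in(T,S):
    for n,y in slot.items():
        d=[world(p,q["position"]) for q in ctrl.look_for(p,"module_"+n)]
        d=[q for q in d if q[1]<0]
        if d: obs.append((y/1000,d[0][:2],n))
f=lambda v:np.concatenate([v[:2]+y*np.array([-np.sin(v[2]),np.cos(v[2])])-q for y,q,n in obs])
r=least_squares(f,[.5,-.21,-.34],loss="soft_l1",f_scale=.004); v=r.x; print("heater",v,np.degrees(v[2]));print(f(v).reshape(-1,2)*1000)
def circ(img,p,c,z,rad,k,o,col):
    pts=np.array([proj(p,[c[0]+rad*np.cos(a),c[1]+rad*np.sin(a),z]) for a in np.linspace(0,6.28,40)])
    cv2.polylines(img,[np.int32(((pts-o+.5)*k-.5)*16)],True,col,1,cv2.LINE_AA,4)
def zoom(p,x0,x1,y0,y1,k):
    return cv2.resize(cv2.cvtColor(p["color"],cv2.COLOR_RGB2BGR)[y0:y1,x0:x1],None,fx=k,fy=k,interpolation=cv2.INTER_CUBIC),np.array([x0,y0])
bore={"large":22,"medium":18,"small":14,"tiny":10.5}
im1,o1=zoom(T,350,470,165,230,6); im2,o2=zoom(S,310,430,130,190,6)
for n,y in slot.items():
    c=v[:2]+y/1000*np.array([-np.sin(v[2]),np.cos(v[2])]); print(n,c)
    for im,p,o in((im1,T,o1),(im2,S,o2)): circ(im,p,c,.09,(bore[n]+4)/1000,6,o,(0,0,255));
cv2.imwrite("pics/heat.png",np.vstack([im1[:290],im2[:300]]))
dim={"large":(.098,.0205),"medium":(.086,.0165),"small":(.076,.0125),"tiny":(.067,.009)}
im1,o1=zoom(T,185,305,170,225,6); im2,o2=zoom(S,215,335,215,305,6)
# cap tops: dark blob centre in the top view near the detection
g=cv2.cvtColor(T["color"],cv2.COLOR_RGB2GRAY)
for n,(z,rad) in dim.items():
    d=[world(T,q["position"]) for q in ctrl.look_for(T,"vial_"+n)]; d=[q for q in d if q[1]>0]
    if not d: print("miss",n); continue
    u=proj(T,d[0]); c=ray(T,*u,z); print("vial",n,c, d[0])
    for im,p,o in((im1,T,o1),(im2,S,o2)): circ(im,p,c,z,rad,6,o,(0,0,255))
cv2.imwrite("pics/vials.png",np.vstack([im1[:300],im2[:300]])); cv2.imwrite("pics/vialt.png",im1)
E
python3 fit.py
```

```text
heater [ 0.5024 -0.2156 -0.3281] -18.799217126184303
[[-0.4453 -1.424 ]
 [-3.9963 -1.8051]
 [ 0.403   0.7972]
 [ 0.0112 -0.7789]
 [-1.6229 -2.6875]
 [ 5.9873 -2.2427]
 [-0.0786 14.9165]
 [ 1.1597  5.8004]]
medium [ 0.5333 -0.1247]
tiny [ 0.5127 -0.1853]
large [ 0.4921 -0.2458]
small [ 0.4714 -0.3064]
vial large [0.5302 0.3065 0.098 ] [0.5303 0.3068 0.0968]
vial medium [0.5048 0.1153 0.086 ] [0.5047 0.1151 0.0883]
vial small [0.5129 0.1827 0.076 ] [0.5129 0.1829 0.0746]
vial tiny [0.5275 0.2444 0.067 ] [0.5275 0.2443 0.0674]
```

View pics/heat.png

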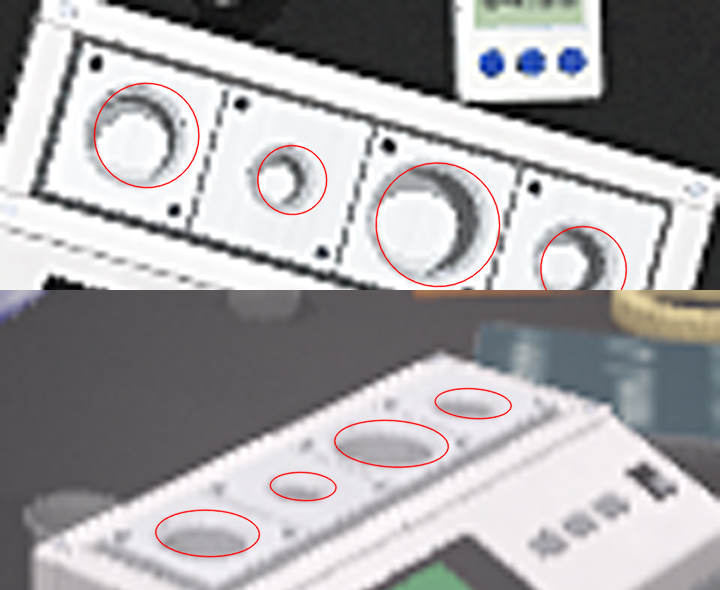

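View pics/vials.png

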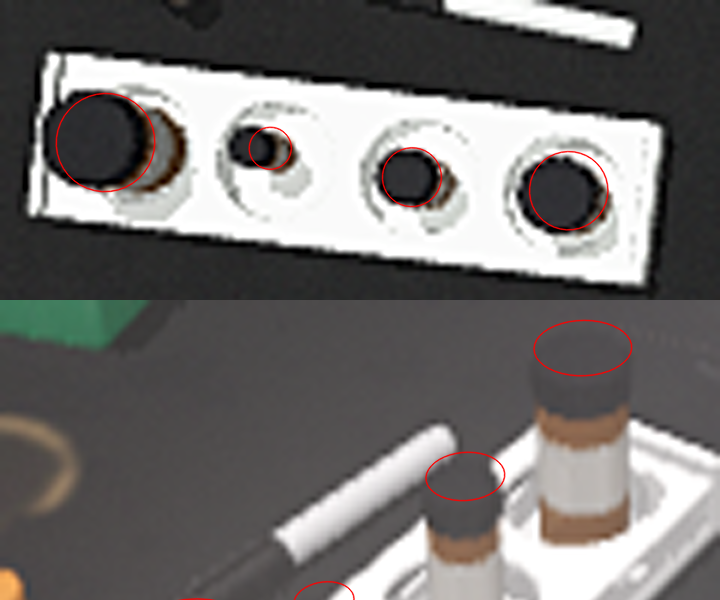

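The top overlay shows the module circles about 4 mm too far right, judged by the screw midpoints: medium (136,137), tiny (282,178). The tiny and large cap circles sit right of the real caps. I'll refine the heater from the screw blobs and the caps from their silhouettes.

```bash
cat > fit2.py <<'E'
from h import *
from scipy.optimize import least_squares, minimize
np.set_printoptions(precision=4,suppress=True)
T=ctrl.read_camera("top");S=ctrl.read_camera("side")
def blob(p,u,v,w=3):
    g=cv2.cvtColor(p["color"],cv2.COLOR_RGB2GRAY).astype(float); u0,v0=int(round(u)),int(round(v))
    q=g[v0-w:v0+w+1,u0-w:u0+w+1]; q=np.clip(np.percentile(q,60)-q-15,0,None); Y,X=np.mgrid[-w:w+1,-w:w+1]; k=np.exp(-(X**2+Y**2)/4.); q=q*k
    return u0+(q*X).sum()/q.sum(),v0+(q*Y).sum()/q.sum()
top=[(96,63),(175,210),(241,103),(322,252),(388,146),(469,293),(534,187),(616,335)]
side=[(122,247),(289,242),(218,198),(380,195),(307,154),(460,151),(390,114),None]
ob=[]
for p,l,o in((T,top,(350,165)),(S,side,(310,130))):
    for i,q in enumerate(l):
        if q: ob.append((p,i,blob(p,q[0]/6+o[0],q[1]/6+o[1],2)))
ys=[.096,.032,-.032,-.096]
def scr(v,i):
    s=1 if i%2==0 else -1; a,b=v[3],v[4]; x,y=s*a,ys[i//2]+s*b; c,n=np.cos(v[2]),np.sin(v[2])
    return [v[0]+c*x-n*y,v[1]+n*x+c*y,.09]
def res(v,cams): return np.concatenate([np.array(proj(p,scr(v,i)))-q for p,i,q in ob if p in cams]) if 0 else np.concatenate([np.array(proj(p,scr(v,i)))-q for p,i,q in ob if any(p is k for k in cams)])
for cams in([T],[S],[T,S]):
    r=least_squares(lambda v:res(v,cams),[.502,-.212,-.33,.026,.026],loss="soft_l1",f_scale=.5); v=r.x
    print("heater",v[:3],np.degrees(v[2]),"screw",v[3:],"rms",np.sqrt(np.mean(res(v,cams)**2)))
for n,y in zip(["medium","tiny","large","small"],ys): print(n,v[:2]+y*np.array([-np.sin(v[2]),np.cos(v[2])]))
dim={"large":(.098,.0205,.018,(94,140)),"medium":(.086,.0165,.016,(556,193)),"small":(.076,.0125,.015,(410,177)),"tiny":(.067,.009,.014,(250,146))}
k=8; mx=cv2.resize(T["color"].max(2)[165:235,180:310],None,fx=k,fy=k,interpolation=cv2.INTER_CUBIC)
a=np.linspace(0,6.28,60)
for n,(z,r,h,q) in dim.items():
    c0=ray(T,q[0]/6+185,q[1]/6+170,z)[:2]
    def mask(c):
        P=np.array([proj(T,[c[0]+r*np.cos(t),c[1]+r*np.sin(t),zz]) for zz in(z,z-h) for t in a]); P=((P-[180,165]+.5)*k-.5)
        m=np.zeros(mx.shape,np.uint8); cv2.fillPoly(m,[np.int32(cv2.convexHull(np.float32(P))*16)],255,cv2.LINE_AA,4); return m/255.
    m0=cv2.dilate(mask(c0),np.ones((49,49)))>0
    tgt=np.clip((95-mx.astype(float))/50+.5,0,1)
    f=lambda c:(np.abs(mask(c)-tgt)*m0).sum()
    b=min((minimize(f,c0+d,method="Nelder-Mead",options={"initial_simplex":c0+d+np.array([[0,0],[.004,0],[0,.004]])}) for d in np.array([[0,0],[.003,.003]])),key=lambda o:o.fun)
    print("vial",n,c0,b.x,b.fun/mask(b.x).sum())
# rack yaw from white blob
w=(T["color"].min(2)>170).astype(np.uint8); cnt=max([c for c in cv2.findContours(w,0,2)[0] if c[:,0,0].mean()<310 and c[:,0,0].mean()>185 and 160<c[:,0,1].mean()<240],key=cv2.contourArea)
bx=cv2.boxPoints(cv2.minAreaRect(cnt)); print("rack box",np.array([ray(T,*q,.028)[:2] for q in bx]))
E
python3 fit2.py
```

```text
heater [ 0.5034 -0.2121 -0.307 ] -17.58694994738442 screw [0.0255 0.025 ] rms 0.20135520494529557
heater [ 0.5031 -0.2119 -0.3089] -17.698145040405123 screw [0.0261 0.0254] rms 0.20130739826260266
heater [ 0.5033 -0.2121 -0.307 ] -17.589439204633276 screw [0.0257 0.0252] rms 0.22469556565084056
medium [ 0.5323 -0.1206]
tiny [ 0.513  -0.1816]
large [ 0.4937 -0.2426]
small [ 0.4743 -0.3036]
vial large [0.5301 0.31  ] [0.5317 0.3124] 0.21662088917219552
vial medium [0.5027 0.1195] [0.5026 0.1196] 0.08923357237268358
vial small [0.5117 0.1823] [0.5126 0.185 ] 0.16625590981457633
vial tiny [0.5274 0.2518] [0.5281 0.2528] 0.2580199697443512
rack box [[0.504  0.3598]
 [0.5755 0.35  ]
 [0.5354 0.0792]
 [0.4639 0.0896]]
```

The heater fits from the two views agree to within 0.5 mm. The rack is at about (0.520, 0.220) with a yaw of -8.4°, and each vial is within 6 mm of its place. I'll check the vials with an overlay.

Run:
```python
from h import *
T=ctrl.read_camera("top");S=ctrl.read_camera("side")
V={"large":(.5317,.3124,.098,.0205,.018,.02),"medium":(.5026,.1196,.086,.0165,.016,.016),"small":(.5126,.185,.076,.0125,.015,.012),"tiny":(.5281,.2528,.067,.009,.014,.0085)}
ims=[]
for p,(x0,x1,y0,y1) in((T,(185,305,172,220)),(S,(225,325,217,322))):
    k=6 if p is T else 5
    im=cv2.resize(cv2.cvtColor(p["color"],cv2.COLOR_RGB2BGR)[y0:y1,x0:x1],None,fx=k,fy=k,interpolation=cv2.INTER_CUBIC)
    for x,y,z,r,h,rb in V.values():
        for zz,rr,col in((z,r,(0,0,255)),(z-h,r,(0,255,0)),(.006,rb,(255,0,0)))[:2 if p is T else 3]:
            P=np.array([proj(p,[x+rr*np.cos(a),y+rr*np.sin(a),zz]) for a in np.linspace(0,6.28,40)])
            cv2.polylines(im,[np.int32(((P-[x0,y0]+.5)*k-.5)*16)],True,col,1,cv2.LINE_AA,4)
    ims.append(cv2.copyMakeBorder(im,0,0,0,720-im.shape[1],0))
o=np.vstack(ims); cv2.imwrite("pics/ov.png",cv2.resize(o,None,fx=.73,fy=.73,interpolation=cv2.INTER_AREA)); print(o.shape)
```

```text
(813, 720, 3)
```

View pics/ov.png

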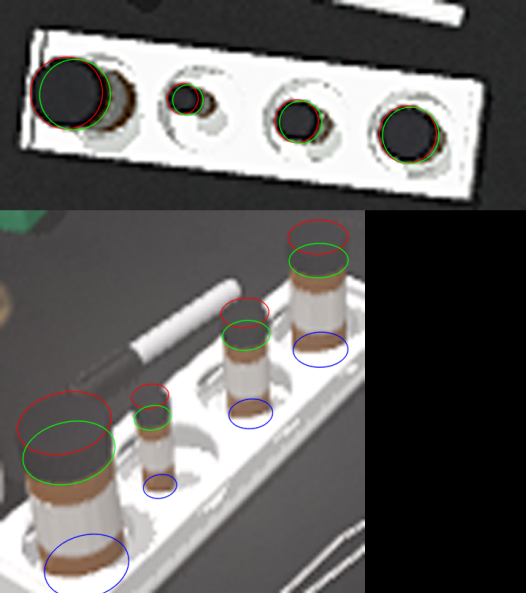

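The overlay matches all four caps in both views, to about 2 mm. In the top view they are at (70,93), (186,99), (298,121) and (410,134). Now moving.

```bash
cat >> h.py <<'E'
def go(x,y,z,th):
    "row from the present pose to a tool-down pose with tool x at th deg"
    s=ctrl.get_state(); A=R.from_quat(s["tcp_rot"]); t=np.radians(th)
    B=R.from_matrix(np.array([[np.cos(t),np.sin(t),0],[np.sin(t),-np.cos(t),0],[0,0,-1]]))
    d=(A.inv()*B).as_rotvec(degrees=True); m=A.inv().apply(np.array([x,y,z])-s["eef_pos"])*1000
    print("row",np.round(d,1),np.round(m,1))
E
python3 -c "
from h import *
go(.5,-.22,.30,81.6)"
```

```text
row [ -0.    0.  -60.4] [ 386.7 -289.1  -46.7]
```

Careful with the scale: shifts go in shares of 600 mm and turns go in shares of pi rad. That gives: 387 mm / 600 = 0.645, -289 mm / 600 = -0.4817, -60.4 degrees / 180 = -0.3356.

Call:
send_rows:
  rows: "0 0 -0.3356 0.645 -0.4817 -0.0783 1;0 0 -0.3356 0.645 -0.4817 -0.0783 1;0 0 -0.3356 0.645 -0.4817 -0.0783 1;0 0 -0.3356 0.645 -0.4817 -0.0783 1;0 0 -0.3356 0.645 -0.4817 -0.0783 1;0 0 -0.3356 0.645 -0.4817 -0.0783 1;0 0 -0.3356 0.645 -0.4817 -0.0783 1;0 0 -0.3356 0.645 -0.4817 -0.0783 1"
  grip_force: 40

```text
time: 3.0
eef_pos: [0.5014, -0.2178, 0.301]
tcp_rot: [0.757, 0.654, 0.0, 0.001]
contact_force: [0.6, -0.2, -0.3]
opening: 1.001
finger_force: 0.0
```

```bash
python3 -c "
from h import *
go(.5317,.3124,.26,81.6)"
```

```text
row [0.1 0.  0.1] [529.  -46.9  40.8]
```

Converted, 529 mm / 600 = 0.8817, -47 mm / 600 = -0.0783.

Call:
send_rows:
  rows: "0 0 0 0.8817 -0.0783 0.0683 1;0 0 0 0.8817 -0.0783 0.0683 1;0 0 0 0.8817 -0.0783 0.0683 1;0 0 0 0.8817 -0.0783 0.0683 1;0 0 0 0.8817 -0.0783 0.0683 1;0 0 0 0.8817 -0.0783 0.0683 1;0 0 0 0.8817 -0.0783 0.0683 1;0 0 0 0.8817 -0.0783 0.0683 1"

```text
time: 4.0
eef_pos: [0.5293, 0.2798, 0.2621]
tcp_rot: [0.757, 0.653, 0.0, 0.0]
contact_force: [0.2, -0.2, 0.7]
opening: 1.0
finger_force: 0.0
```

Call:
send_rows:
  rows: "0 0 0 0 0 0 1;0 0 0 0 0 0 1"

```text
time: 4.25
eef_pos: [0.5292, 0.2776, 0.2617]
tcp_rot: [0.757, 0.654, -0.0, 0.0]
contact_force: [-0.6, -0.2, -0.4]
opening: 0.999
finger_force: 0.0
```

```bash
python3 -c "
from h import *
go(.5317,.3124,.079,81.6)"
```

```text
row [-0.  0.  0.] [ 34.9  -2.6 182.7]
```

Converted, 182.7 mm / 600 = 0.3045, -2.6 mm / 600 = -0.0043.

Call:
send_rows:
  rows: "0 0 0 0.0583 -0.0043 0 1;0 0 0 0.0583 -0.0043 0 1;0 0 0 0.0583 -0.0043 0.0833 1;0 0 0 0.0583 -0.0043 0.15 1;0 0 0 0.0583 -0.0043 0.2167 1;0 0 0 0.0583 -0.0043 0.275 1;0 0 0 0.0583 -0.0043 0.3045 1;0 0 0 0.0583 -0.0043 0.3045 1"

```text
time: 5.25
eef_pos: [0.5316, 0.3113, 0.0782]
tcp_rot: [0.757, 0.653, -0.001, -0.0]
contact_force: [0.3, -0.9, -0.4]
opening: 1.0
finger_force: 0.0
```

```bash
python3 -c "
from h import *
S=ctrl.read_camera('side'); im=cv2.cvtColor(S['color'],cv2.COLOR_RGB2BGR)[200:340,180:360]; cv2.imwrite('pics/g1.png',cv2.resize(im,None,fx=3,fy=3))
go(.5317,.3124,.079,81.6)"
```

```text
row [ 0.  -0.  -0.1] [ 0.2 -0.9  0.8]
```

View pics/g1.png

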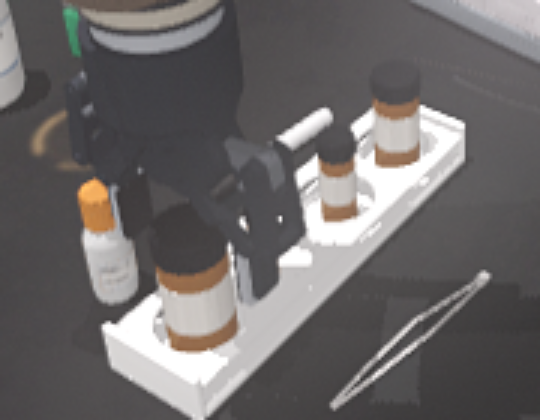

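The open fingers straddle the large vial, with its cap at (190,235). The orange-capped bottle at (95,210) is clear of them. Closing now.

Call:
send_rows:
  rows: "0 0 0 0 0 0 -1;0 0 0 0 0 0 -1;0 0 0 0 0 0 -1;0 0 0 0 0 0 -1;0 0 0 0 0 0 -1;0 0 0 0 0 0 -1"
  grip_force: 40

```text
time: 6.05
eef_pos: [0.5326, 0.3131, 0.0806]
tcp_rot: [0.757, 0.653, 0.001, 0.0]
contact_force: [-1.3, 0.7, 5.2]
opening: 0.463
finger_force: 40.2
```

Converted, -190 mm / 600 = -0.3167, -170 mm / 600 = -0.2833.

Call:
send_rows:
  rows: "0 0 0 0 0 -0.0167 -1;0 0 0 0 0 -0.05 -1;0 0 0 0 0 -0.1167 -1;0 0 0 0 0 -0.2 -1;0 0 0 0 0 -0.2833 -1;0 0 0 0 0 -0.3167 -1;0 0 0 0 0 -0.3167 -1"

```text
time: 6.92
eef_pos: [0.5324, 0.3129, 0.2708]
tcp_rot: [0.757, 0.653, 0.002, 0.001]
contact_force: [-0.5, -1.2, -1.3]
opening: 0.47
finger_force: 40.6
```

```bash
python3 -c "
from h import *
S=ctrl.read_camera('side'); im=cv2.cvtColor(S['color'],cv2.COLOR_RGB2BGR)[130:300,180:360]; cv2.imwrite('pics/g2.png',cv2.resize(im,None,fx=3,fy=3))
go(.4937,-.2426,.265,72.4)"
```

```text
row [-0.1  0.   9.2] [-554.6   43.9    3.5]
```

View pics/g2.png

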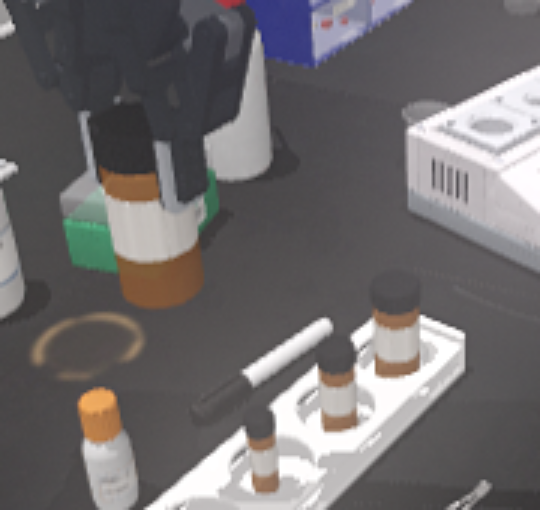

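The large vial hangs upright in the grip, with its body at (155,235). Moving to its module.

Converted, -555 mm / 600 = -0.925, 44 mm / 600 = 0.0733, 9.2 degrees / 180 = 0.0511.

Call:
send_rows:
  rows: "0 0 0.0511 -0.925 0.0733 0.005 -1;0 0 0.0511 -0.925 0.0733 0.005 -1;0 0 0.0511 -0.925 0.0733 0.005 -1;0 0 0.0511 -0.925 0.0733 0.005 -1;0 0 0.0511 -0.925 0.0733 0.005 -1;0 0 0.0511 -0.925 0.0733 0.005 -1;0 0 0.0511 -0.925 0.0733 0.005 -1;0 0 0.0511 -0.925 0.0733 0.005 -1"

```text
time: 7.98
eef_pos: [0.4964, -0.1874, 0.2628]
tcp_rot: [0.807, 0.59, -0.001, -0.003]
contact_force: [1.1, 0.6, -1.5]
opening: 0.467
finger_force: 40.6
```

Call:
send_rows:
  rows: "0 0 0 0 0 0 -1;0 0 0 0 0 0 -1"

```text
time: 8.22
eef_pos: [0.4971, -0.1855, 0.2637]
tcp_rot: [0.807, 0.59, -0.001, -0.003]
contact_force: [0.3, 1.0, -1.8]
opening: 0.468
finger_force: 40.5
```

```bash
python3 -c "
from h import *
print(ctrl.get_state()['opening']);go(.4937,-.2426,.185,72.4)"
```

```text
0.46792548797980277
row [-0.3 -0.1 -0.1] [-55.6  14.5  78.5]
```

Converted, 78 mm / 600 = 0.13, -55.6 mm / 600 = -0.0927.

Call:
send_rows:
  rows: "0 0 0 -0.0467 0.0117 0 -1;0 0 0 -0.0927 0.0242 0 -1;0 0 0 -0.0927 0.0242 0 -1;0 0 0 -0.0927 0.0242 0.05 -1;0 0 0 -0.0927 0.0242 0.1 -1;0 0 0 -0.0927 0.0242 0.13 -1;0 0 0 -0.0927 0.0242 0.13 -1;0 0 0 -0.0927 0.0242 0.13 -1"

```text
time: 9.22
eef_pos: [0.4959, -0.2435, 0.1897]
tcp_rot: [0.807, 0.591, 0.0, 0.001]
contact_force: [-0.3, -0.5, -0.2]
opening: 0.466
finger_force: 40.6
```

```bash
cat >> h.py <<'E'
def check(n,c,bz,rb,hh,dz=0):
    "overlay: bore rim at c (red), vial underside and cap foot expected at c at height bz (blue/green), side view"
    S=ctrl.read_camera("side"); x0,y0,k=310,95,6
    im=cv2.resize(cv2.cvtColor(S["color"],cv2.COLOR_RGB2BGR)[y0:y0+95,x0:x0+120],None,fx=k,fy=k,interpolation=cv2.INTER_CUBIC)
    for zz,rr,col in((.09,rb+.006,(0,0,255)),(bz,rb,(255,0,0)),(bz+hh,rb,(0,255,0))):
        P=np.array([proj(S,[c[0]+rr*np.cos(a),c[1]+rr*np.sin(a),zz]) for a in np.linspace(0,6.28,40)])
        cv2.polylines(im,[np.int32(((P-[x0,y0]+.5)*k-.5)*16)],True,col,1,cv2.LINE_AA,4)
    cv2.imwrite("pics/"+n+".png",im)
E
python3 -c "
from h import *
s=ctrl.get_state(); z=s['eef_pos'][2]; print(s['eef_pos'])
check('p1',(.4937,-.2426),z-.0746,.02,.07); go(.4937,-.2426,.1196,72.4)"
```

```text
[ 0.49586352 -0.24345257  0.18966888]
row [0.2 0.  0. ] [ 0.5 -2.7 70.4]
```

View pics/p1.png

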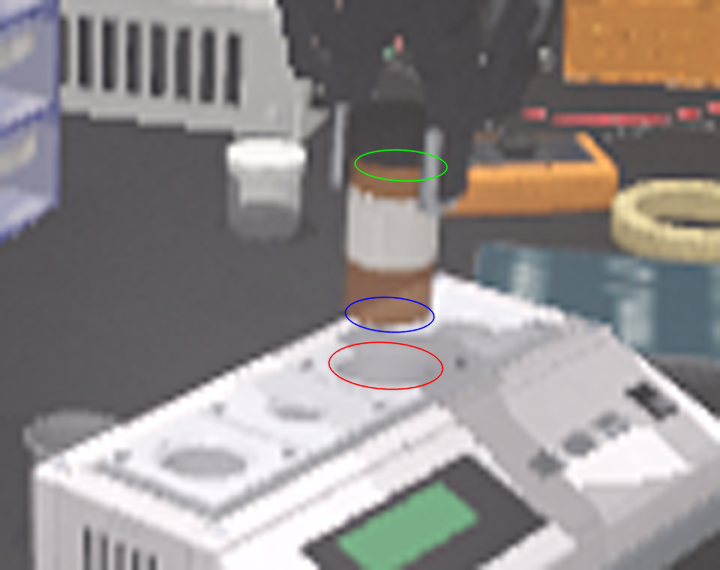

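The vial's underside at (390,312) hangs within about 2 mm of the bore axis, marked by the blue ring. Inserting.

Converted, 65 mm / 600 = 0.1083, 60 mm / 600 = 0.1.

Call:
send_rows:
  rows: "0 0 0 0 -0.0017 0.02 -1;0 0 0 0 -0.0017 0.0333 -1;0 0 0 0 -0.0017 0.0467 -1;0 0 0 0 -0.0017 0.06 -1;0 0 0 0 -0.0017 0.0733 -1;0 0 0 0 -0.0017 0.0867 -1;0 0 0 0 -0.0017 0.1 -1;0 0 0 0 -0.0017 0.1083 -1"

```text
time: 10.28
eef_pos: [0.494, -0.2431, 0.1228]
tcp_rot: [0.807, 0.59, -0.0, -0.0]
contact_force: [0.8, -0.3, -1.4]
opening: 0.463
finger_force: 40.6
```

Converted, 3 mm / 600 = 0.005, 2 mm / 600 = 0.0033.

Call:
send_rows:
  rows: "0 0 0 0 0 0.0033 -1;0 0 0 0 0 0.0033 -1;0 0 0 0 0 0.005 -1;0 0 0 0 0 0.005 -1"

```text
time: 10.78
eef_pos: [0.4942, -0.2433, 0.1206]
tcp_rot: [0.807, 0.591, 0.0, 0.0]
contact_force: [-0.4, -0.1, -1.0]
opening: 0.468
finger_force: 40.6
```

Converted, 1.5 mm / 600 = 0.0025.

Call:
send_rows:
  rows: "0 0 0 0 0 0.0025 -1;0 0 0 0 0 0.0025 -1;0 0 0 0 0 0.0025 0.2;0 0 0 0 0 0.0025 0.6;0 0 0 0 0 0.0025 1;0 0 0 0 0 0.0025 1;0 0 0 0 0 0.0025 1"

```text
time: 11.65
eef_pos: [0.4941, -0.2432, 0.1189]
tcp_rot: [0.807, 0.591, -0.0, -0.0]
contact_force: [0.1, 0.1, 0.1]
opening: 1.002
finger_force: 0.0
```

Converted, -150 mm / 600 = -0.25, -140 mm / 600 = -0.2333.

Call:
send_rows:
  rows: "0 0 0 0 0 -0.0167 1;0 0 0 0 0 -0.0667 1;0 0 0 0 0 -0.15 1;0 0 0 0 0 -0.2333 1;0 0 0 0 0 -0.25 1;0 0 0 0 0 -0.25 1"

```text
time: 12.4
eef_pos: [0.4943, -0.2434, 0.2699]
tcp_rot: [0.807, 0.591, 0.0, 0.001]
contact_force: [-1.0, -0.5, -0.4]
opening: 0.998
finger_force: 0.0
```

```bash
python3 -c "
from h import *
check('p2',(.4937,-.2426),.045,.02,.092)
go(.5026,.1196,.265,81.6)"
```

```text
row [-0.1 -0.  -9.2] [ 348.2 -101.2    3.4]
```

View pics/p2.png

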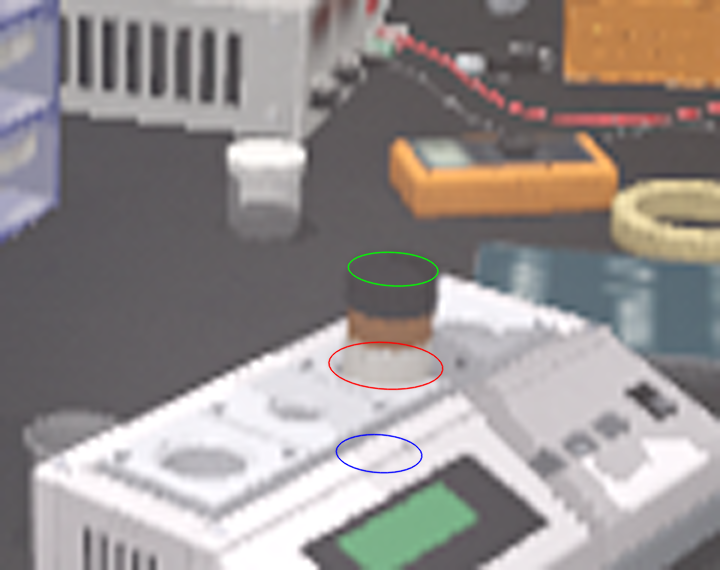

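The large vial is seated: its cap top matches the ring expected for full depth at (393,268). Next is the medium vial.

Converted, 348 mm / 600 = 0.58, -101 mm / 600 = -0.1683, -9.2 degrees / 180 = -0.0511.

Call:
send_rows:
  rows: "0 0 -0.0511 0.58 -0.1683 0.005 1;0 0 -0.0511 0.58 -0.1683 0.005 1;0 0 -0.0511 0.58 -0.1683 0.005 1;0 0 -0.0511 0.58 -0.1683 0.005 1;0 0 -0.0511 0.58 -0.1683 0.005 1;0 0 -0.0511 0.58 -0.1683 0.005 1;0 0 -0.0511 0.58 -0.1683 0.005 1;0 0 -0.0511 0.58 -0.1683 0.005 1"

```text
time: 13.45
eef_pos: [0.5023, 0.1188, 0.2639]
tcp_rot: [0.757, 0.654, -0.002, -0.001]
contact_force: [0.2, -0.5, -0.3]
opening: 1.0
finger_force: 0.0
```

```bash
python3 -c "
from h import *
go(.5026,.1196,.0725,81.6)"
```

```text
row [-0.2  0.1  0. ] [  1.    0.8 191.4]
```

Converted, 191 mm / 600 = 0.3183, 180 mm / 600 = 0.3.

Call:
send_rows:
  rows: "0 0 0 0 0 0.0667 1;0 0 0 0 0 0.1333 1;0 0 0 0 0 0.2 1;0 0 0 0 0 0.2583 1;0 0 0 0 0 0.3 1;0 0 0 0 0 0.3183 1;0 0 0 0 0 0.3183 1;0 0 0 0 0 0.3183 1"

```text
time: 14.45
eef_pos: [0.5042, 0.1187, 0.0761]
tcp_rot: [0.757, 0.653, 0.001, 0.001]
contact_force: [0.3, 0.1, 1.1]
opening: 1.002
finger_force: 0.0
```

Call:
send_rows:
  rows: "0 0 0 0 0 0 -1;0 0 0 0 0 0 -1;0 0 0 0 0 0 -1;0 0 0 0 0 0 -1;0 0 0 0 0 0 -1;0 0 0 0 0 0 -1;0 0 0 0 0 0 -1"

```text
time: 15.32
eef_pos: [0.5034, 0.1191, 0.0755]
tcp_rot: [0.757, 0.653, 0.0, 0.0]
contact_force: [-0.4, -0.1, 5.7]
opening: 0.367
finger_force: 39.9
```

Converted, -190 mm / 600 = -0.3167, -170 mm / 600 = -0.2833.

Call:
send_rows:
  rows: "0 0 0 0 0 -0.0167 -1;0 0 0 0 0 -0.05 -1;0 0 0 0 0 -0.1167 -1;0 0 0 0 0 -0.2 -1;0 0 0 0 0 -0.2833 -1;0 0 0 0 0 -0.3167 -1;0 0 0 0 0 -0.3167 -1"

```text
time: 16.2
eef_pos: [0.504, 0.119, 0.267]
tcp_rot: [0.757, 0.653, 0.002, 0.001]
contact_force: [0.7, 0.8, -0.9]
opening: 0.371
finger_force: 39.8
```

```bash
python3 -c "
from h import *
go(.5323,-.1206,.265,72.4)"
```

```text
row [ 0.2 -0.1  9.2] [-232.9   63.1    2.1]
```

Converted, -233 mm / 600 = -0.3883, 63 mm / 600 = 0.105, 9.2 degrees / 180 = 0.0511.

Call:
send_rows:
  rows: "0 0 0.0511 -0.3883 0.105 0.0033 -1;0 0 0.0511 -0.3883 0.105 0.0033 -1;0 0 0.0511 -0.3883 0.105 0.0033 -1;0 0 0.0511 -0.3883 0.105 0.0033 -1;0 0 0.0511 -0.3883 0.105 0.0033 -1;0 0 0.0511 -0.3883 0.105 0.0033 -1;0 0 0.0511 -0.3883 0.105 0.0033 -1;0 0 0.0511 -0.3883 0.105 0.0533 -1"

```text
time: 17.2
eef_pos: [0.5331, -0.12, 0.2355]
tcp_rot: [0.806, 0.591, 0.002, 0.003]
contact_force: [1.0, -0.0, -0.6]
opening: 0.372
finger_force: 39.9
```

Converted, 50 mm / 600 = 0.0833, 45 mm / 600 = 0.075.

Call:
send_rows:
  rows: "0 0 0 0 0 0.0333 -1;0 0 0 0 0 0.075 -1;0 0 0 0 0 0.0833 -1;0 0 0 0 0 0.0833 -1"

```text
time: 17.7
eef_pos: [0.5315, -0.12, 0.1832]
tcp_rot: [0.807, 0.591, -0.0, -0.0]
contact_force: [-0.1, -0.1, -1.3]
opening: 0.374
finger_force: 39.8
```

```bash
python3 -c "
from h import *
s=ctrl.get_state(); z=s['eef_pos'][2]; print(s['eef_pos'])
check('p3',(.5323,-.1206),z-.0695,.016,.064); go(.5323,-.1206,.1195,72.4)"
```

```text
[ 0.53150326 -0.11996965  0.183163  ]
row [0.1 0.  0. ] [-0.1  0.3 64.4]
```

View pics/p3.png

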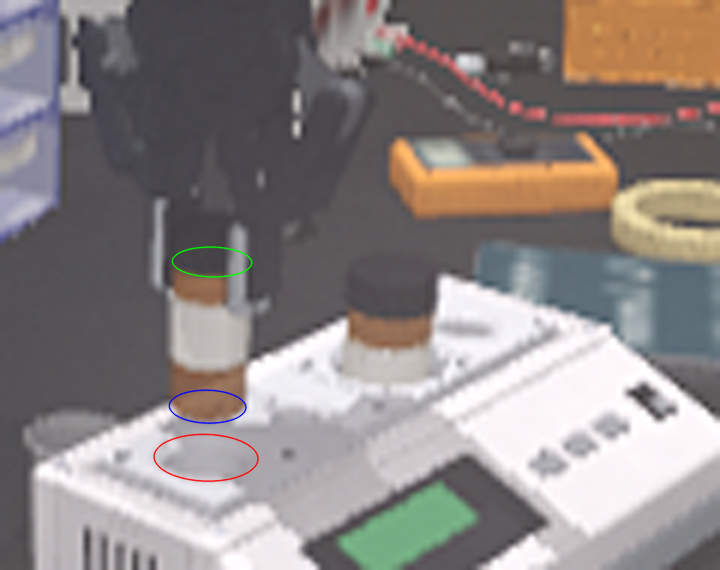

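The medium vial's underside at (207,410) lines up with the blue ring, so I insert it.

Converted, 61 mm / 600 = 0.1017, 58 mm / 600 = 0.0967.

Call:
send_rows:
  rows: "0 0 0 0 0 0.02 -1;0 0 0 0 0 0.0333 -1;0 0 0 0 0 0.0467 -1;0 0 0 0 0 0.06 -1;0 0 0 0 0 0.0733 -1;0 0 0 0 0 0.0867 -1;0 0 0 0 0 0.0967 -1;0 0 0 0 0 0.1017 -1"

```text
time: 18.75
eef_pos: [0.5313, -0.1207, 0.1214]
tcp_rot: [0.807, 0.591, -0.0, -0.0]
contact_force: [-0.5, 0.1, -1.5]
opening: 0.371
finger_force: 39.8
```

Converted, 3 mm / 600 = 0.005, 2 mm / 600 = 0.0033.

Call:
send_rows:
  rows: "0 0 0 0 0 0.0033 -1;0 0 0 0 0 0.005 -1;0 0 0 0 0 0.005 -1"

```text
time: 19.12
eef_pos: [0.5316, -0.1208, 0.1195]
tcp_rot: [0.807, 0.591, 0.0, 0.0]
contact_force: [-1.3, -0.3, 1.7]
opening: 0.374
finger_force: 40.0
```

Contact with the floor is beginning, so I release.

Call:
send_rows:
  rows: "0 0 0 0 0 0 -1;0 0 0 0 0 0 0.2;0 0 0 0 0 0 0.6;0 0 0 0 0 0 1;0 0 0 0 0 0 1;0 0 0 0 0 0 1"

```text
time: 19.88
eef_pos: [0.5314, -0.1207, 0.1189]
tcp_rot: [0.807, 0.591, 0.0, -0.0]
contact_force: [-0.8, 0.9, -0.3]
opening: 0.999
finger_force: 0.0
```

Converted, -150 mm / 600 = -0.25, -140 mm / 600 = -0.2333.

Call:
send_rows:
  rows: "0 0 0 0 0 -0.0167 1;0 0 0 0 0 -0.0667 1;0 0 0 0 0 -0.15 1;0 0 0 0 0 -0.2333 1;0 0 0 0 0 -0.25 1;0 0 0 0 0 -0.25 1"

```text
time: 20.62
eef_pos: [0.5316, -0.1208, 0.2699]
tcp_rot: [0.807, 0.591, 0.0, 0.001]
contact_force: [-0.0, 0.1, -0.9]
opening: 0.998
finger_force: 0.0
```

```bash
python3 -c "
from h import *
check('p4',(.5323,-.1206),.050,.016,.08)
go(.5126,.185,.265,81.6)"
```

```text
row [-0.1 -0.  -9.2] [ 285.7 -109.9    3.3]
```

View pics/p4.png

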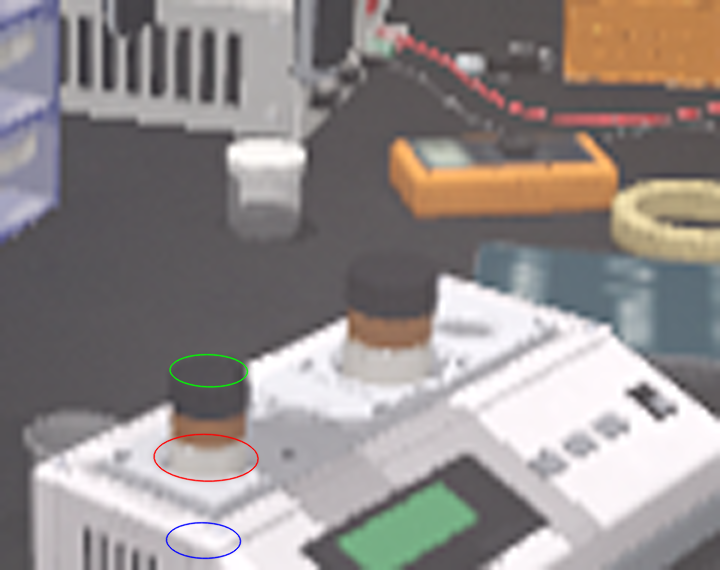

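The medium vial is seated, with its cap top at the ring at (208,370). Next is the small vial.

Converted, 286 mm / 600 = 0.4767, -110 mm / 600 = -0.1833, -9.2 degrees / 180 = -0.0511.

Call:
send_rows:
  rows: "0 0 -0.0511 0.4767 -0.1833 0.005 1;0 0 -0.0511 0.4767 -0.1833 0.005 1;0 0 -0.0511 0.4767 -0.1833 0.005 1;0 0 -0.0511 0.4767 -0.1833 0.005 1;0 0 -0.0511 0.4767 -0.1833 0.005 1;0 0 -0.0511 0.4767 -0.1833 0.005 1;0 0 -0.0511 0.4767 -0.1833 0.005 1;0 0 -0.0511 0.4767 -0.1833 0.005 1"

```text
time: 21.68
eef_pos: [0.513, 0.1838, 0.265]
tcp_rot: [0.758, 0.653, -0.001, -0.0]
contact_force: [-0.3, -0.9, 0.8]
opening: 1.002
finger_force: 0.0
```

```bash
python3 -c "
from h import *
go(.5126,.185,.067,81.6)"
```

```text
row [-0.1  0.  -0.1] [  1.3  -0.3 198. ]
```

Converted, 198 mm / 600 = 0.33, 185 mm / 600 = 0.3083.

Call:
send_rows:
  rows: "0 0 0 0.0017 0 0.0667 1;0 0 0 0.0017 0 0.1333 1;0 0 0 0.0017 0 0.2 1;0 0 0 0.0017 0 0.2667 1;0 0 0 0.0017 0 0.3083 1;0 0 0 0.0017 0 0.33 1;0 0 0 0.0017 0 0.33 1;0 0 0 0.0017 0 0.33 1"

```text
time: 22.68
eef_pos: [0.5144, 0.186, 0.0693]
tcp_rot: [0.757, 0.653, 0.001, 0.001]
contact_force: [-0.1, 0.6, 0.4]
opening: 0.999
finger_force: 0.0
```

Call:
send_rows:
  rows: "0 0 0 0 0 0 -1;0 0 0 0 0 0 -1;0 0 0 0 0 0 -1;0 0 0 0 0 0 -1;0 0 0 0 0 0 -1;0 0 0 0 0 0 -1;0 0 0 0 0 0 -1"
  grip_force: 30

```text
time: 23.55
eef_pos: [0.5134, 0.1862, 0.0683]
tcp_rot: [0.757, 0.653, 0.0, 0.0]
contact_force: [0.1, 0.1, 4.1]
opening: 0.275
finger_force: 29.6
```

Call:
send_rows:
  rows: "0 0 0 0 0 -0.0167 -1;0 0 0 0 0 -0.05 -1;0 0 0 0 0 -0.1167 -1;0 0 0 0 0 -0.2 -1;0 0 0 0 0 -0.2833 -1;0 0 0 0 0 -0.325 -1;0 0 0 0 0 -0.325 -1"

```text
time: 24.42
eef_pos: [0.5143, 0.1863, 0.2657]
tcp_rot: [0.757, 0.653, 0.002, 0.002]
contact_force: [-0.2, 0.7, -0.7]
opening: 0.274
finger_force: 29.5
```

```bash
python3 -c "
from h import *
go(.4743,-.3036,.265,72.4)"
```

```text
row [ 0.3 -0.1  9.2] [-4.905e+02  3.200e+01  1.000e-01]
```

Converted, -490 mm / 600 = -0.8167, 32 mm / 600 = 0.0533, 9.2 degrees / 180 = 0.0511.

Call:
send_rows:
  rows: "0 0 0.0511 -0.8167 0.0533 0 -1;0 0 0.0511 -0.8167 0.0533 0 -1;0 0 0.0511 -0.8167 0.0533 0 -1;0 0 0.0511 -0.8167 0.0533 0 -1;0 0 0.0511 -0.8167 0.0533 0 -1;0 0 0.0511 -0.8167 0.0533 0 -1;0 0 0.0511 -0.8167 0.0533 0 -1;0 0 0.0511 -0.8167 0.0533 0 -1"

```text
time: 25.42
eef_pos: [0.4718, -0.3049, 0.2602]
tcp_rot: [0.807, 0.59, -0.0, -0.002]
contact_force: [1.0, 0.7, 0.0]
opening: 0.283
finger_force: 29.5
```

Call:
send_rows:
  rows: "0 0 0 0 0 0 -1;0 0 0 0 0 0 -1"

```text
time: 25.68
eef_pos: [0.4725, -0.3025, 0.2607]
tcp_rot: [0.807, 0.59, -0.0, -0.002]
contact_force: [0.1, -0.2, -0.9]
opening: 0.282
finger_force: 29.5
```

```bash
python3 -c "
from h import *
go(.4743,-.3036,.18,72.4)"
```

```text
row [-0.2 -0.1 -0. ] [-0.7  2.4 80.7]
```

Converted, 80 mm / 600 = 0.1333, 78 mm / 600 = 0.13.

Call:
send_rows:
  rows: "0 0 0 0 0.0033 0.05 -1;0 0 0 0 0.0033 0.1 -1;0 0 0 0 0.0033 0.13 -1;0 0 0 0 0.0033 0.1333 -1;0 0 0 0 0.0033 0.1333 -1"

```text
time: 26.3
eef_pos: [0.4757, -0.3038, 0.1838]
tcp_rot: [0.807, 0.591, 0.0, 0.001]
contact_force: [0.3, 0.1, -0.7]
opening: 0.276
finger_force: 29.6
```

```bash
python3 -c "
from h import *
s=ctrl.get_state(); z=s['eef_pos'][2]; print(s['eef_pos'])
check('p5',(.4743,-.3036),z-.0623,.012,.055); go(.4743,-.3036,.1183,72.4)"
```

```text
[ 0.47567974 -0.30379761  0.1838497 ]
row [0.1 0.1 0. ] [ 0.1 -1.8 66. ]
```

View pics/p5.png

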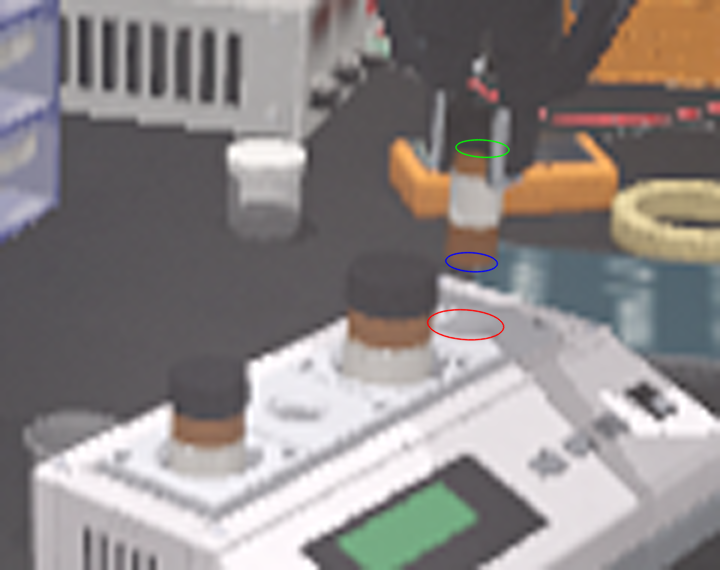

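The small vial's underside at (472,263) is on the blue ring over its bore. Inserting.

Converted, 62 mm / 600 = 0.1033, 60 mm / 600 = 0.1.

Call:
send_rows:
  rows: "0 0 0 0 -0.0017 0.02 -1;0 0 0 0 -0.0017 0.0367 -1;0 0 0 0 -0.0017 0.05 -1;0 0 0 0 -0.0017 0.0633 -1;0 0 0 0 -0.0017 0.0767 -1;0 0 0 0 -0.0017 0.09 -1;0 0 0 0 -0.0017 0.1 -1;0 0 0 0 -0.0017 0.1033 -1"

```text
time: 27.35
eef_pos: [0.474, -0.3034, 0.1204]
tcp_rot: [0.807, 0.591, -0.0, -0.0]
contact_force: [0.1, -0.4, 0.1]
opening: 0.277
finger_force: 29.6
```

Converted, 2 mm / 600 = 0.0033, 1 mm / 600 = 0.0017.

Call:
send_rows:
  rows: "0 0 0 0 0 0.0017 -1;0 0 0 0 0 0.0033 -1;0 0 0 0 0 0.0033 -1"

```text
time: 27.72
eef_pos: [0.4743, -0.3036, 0.1191]
tcp_rot: [0.807, 0.591, 0.0, 0.0]
contact_force: [-0.8, -0.3, 0.1]
opening: 0.283
finger_force: 29.6
```

Call:
send_rows:
  rows: "0 0 0 0 0 0.0017 -1;0 0 0 0 0 0.0017 -1;0 0 0 0 0 0.0017 0;0 0 0 0 0 0.0017 0.6;0 0 0 0 0 0.0017 1;0 0 0 0 0 0.0017 1;0 0 0 0 0 0.0017 1"

```text
time: 28.6
eef_pos: [0.4742, -0.3036, 0.1179]
tcp_rot: [0.807, 0.591, -0.0, 0.0]
contact_force: [0.3, 0.3, 0.6]
opening: 1.002
finger_force: 0.0
```

Converted, -150 mm / 600 = -0.25, -140 mm / 600 = -0.2333.

Call:
send_rows:
  rows: "0 0 0 0 0 -0.0167 1;0 0 0 0 0 -0.0667 1;0 0 0 0 0 -0.15 1;0 0 0 0 0 -0.2333 1;0 0 0 0 0 -0.25 1;0 0 0 0 0 -0.25 1"

```text
time: 29.35
eef_pos: [0.4743, -0.3037, 0.2689]
tcp_rot: [0.807, 0.591, 0.0, 0.001]
contact_force: [0.6, -0.3, -0.2]
opening: 1.002
finger_force: 0.0
```

```bash
python3 -c "
from h import *
np.set_printoptions(precision=4,suppress=True)
check('p6',(.4743,-.3036),.056,.012,.07)
p=ctrl.read_camera('side')
for n in ['large','medium','small']: print(n,[ (round(d['p'],2),world(p,d['position'])) for d in ctrl.look_for(p,'vial_'+n)][:2])
go(.5281,.2528,.265,81.6)"
```

```text
large [(0.86, array([ 0.4898, -0.2313,  0.1199])), (0.35, array([0.5266, 0.2555, 0.0428]))]
medium [(0.6, array([ 0.5273, -0.1081,  0.1176]))]
small [(0.57, array([ 0.4744, -0.2947,  0.1111]))]
row [-0.2 -0.1 -9.2] [ 546.2 -116.1    2.1]
```

View pics/p6.png

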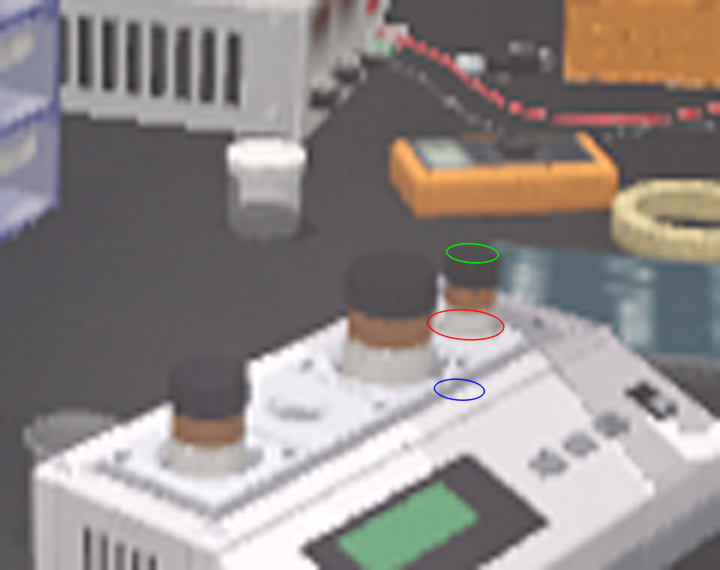

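Converted, 546 mm / 600 = 0.91, -116 mm / 600 = -0.1933, -9.2 degrees / 180 = -0.0511.

Call:
send_rows:
  rows: "0 0 -0.0511 0.91 -0.1933 0.0033 1;0 0 -0.0511 0.91 -0.1933 0.0033 1;0 0 -0.0511 0.91 -0.1933 0.0033 1;0 0 -0.0511 0.91 -0.1933 0.0033 1;0 0 -0.0511 0.91 -0.1933 0.0033 1;0 0 -0.0511 0.91 -0.1933 0.0033 1;0 0 -0.0511 0.91 -0.1933 0.0033 1;0 0 -0.0511 0.91 -0.1933 0.0033 1"

```text
time: 30.6
eef_pos: [0.5226, 0.196, 0.2651]
tcp_rot: [0.757, 0.653, -0.001, -0.0]
contact_force: [0.8, -0.5, -0.1]
opening: 1.003
finger_force: 0.0
```

Call:
send_rows:
  rows: "0 0 0 0 0 0 1;0 0 0 0 0 0 1"

```text
time: 30.85
eef_pos: [0.5226, 0.194, 0.265]
tcp_rot: [0.757, 0.654, -0.001, -0.0]
contact_force: [-0.4, 0.2, -0.6]
opening: 1.001
finger_force: 0.0
```

```bash
python3 -c "
from h import *
go(.5281,.2528,.061,81.6)"
```

```text
row [-0.1  0.1  0. ] [ 59.2  -2.7 203.9]
```

The small vial is seated, with its cap top on the ring at (472,253). Now the tiny one.

Converted, 204 mm / 600 = 0.34, 190 mm / 600 = 0.3167.

Call:
send_rows:
  rows: "0 0 0 0.0983 -0.0042 0 1;0 0 0 0.0983 -0.0042 0 1;0 0 0 0.0983 -0.0042 0.0833 1;0 0 0 0.0983 -0.0042 0.1667 1;0 0 0 0.0983 -0.0042 0.25 1;0 0 0 0.0983 -0.0042 0.3167 1;0 0 0 0.0983 -0.0042 0.34 1;0 0 0 0.0983 -0.0042 0.34 1"

```text
time: 31.85
eef_pos: [0.5293, 0.2515, 0.0618]
tcp_rot: [0.758, 0.653, -0.001, -0.0]
contact_force: [0.4, -0.0, 0.1]
opening: 0.997
finger_force: 0.0
```

Call:
send_rows:
  rows: "0 0 0 0 0 0 1;0 0 0 0 0 0 -1;0 0 0 0 0 0 -1;0 0 0 0 0 0 -1;0 0 0 0 0 0 -1;0 0 0 0 0 0 -1;0 0 0 0 0 0 -1;0 0 0 0 0 0 -1"
  grip_force: 25

```text
time: 32.85
eef_pos: [0.5293, 0.2528, 0.0624]
tcp_rot: [0.757, 0.653, 0.0, -0.0]
contact_force: [-1.0, -0.1, 2.9]
opening: 0.195
finger_force: 24.5
```

Converted, -200 mm / 600 = -0.3333, -170 mm / 600 = -0.2833.

Call:
send_rows:
  rows: "0 0 0 0 0 -0.0167 -1;0 0 0 0 0 -0.05 -1;0 0 0 0 0 -0.1167 -1;0 0 0 0 0 -0.2 -1;0 0 0 0 0 -0.2833 -1;0 0 0 0 0 -0.3333 -1;0 0 0 0 0 -0.3333 -1"

```text
time: 33.72
eef_pos: [0.5309, 0.2532, 0.2673]
tcp_rot: [0.757, 0.653, 0.004, 0.002]
contact_force: [0.5, 0.0, -0.6]
opening: 0.197
finger_force: 24.4
```

```bash
python3 -c "
from h import *
go(.513,-.1816,.265,72.4)"
```

```text
row [ 0.5 -0.2  9.2] [-432.8   45.9    1.1]
```

Converted, -433 mm / 600 = -0.7217, 45.5 mm / 600 = 0.0758, 9.2 degrees / 180 = 0.0511.

Call:
send_rows:
  rows: "0 0 0.0511 -0.7217 0.0758 0 -1;0 0 0.0511 -0.7217 0.0758 0 -1;0 0 0.0511 -0.7217 0.0758 0 -1;0 0 0.0511 -0.7217 0.0758 0 -1;0 0 0.0511 -0.7217 0.0758 0 -1;0 0 0.0511 -0.7217 0.0758 0 -1;0 0 0.0511 -0.7217 0.0758 0 -1;0 0 0.0511 -0.7217 0.0758 0 -1"

```text
time: 34.72
eef_pos: [0.5097, -0.1856, 0.2604]
tcp_rot: [0.809, 0.588, -0.001, -0.001]
contact_force: [0.4, 0.5, 0.3]
opening: 0.199
finger_force: 24.4
```

Call:
send_rows:
  rows: "0 0 0 0 0 0 -1;0 0 0 0 0 0 -1"

```text
time: 34.98
eef_pos: [0.5108, -0.1807, 0.2615]
tcp_rot: [0.806, 0.591, -0.0, -0.001]
contact_force: [0.1, -0.4, -0.8]
opening: 0.199
finger_force: 24.4
```

```bash
python3 -c "
from h import *
go(.513,-.1816,.178,72.4)"
```

```text
row [-0.1 -0.   0.1] [-0.2  2.5 83.5]
```

Converted, 83 mm / 600 = 0.1383, 78 mm / 600 = 0.13.

Call:
send_rows:
  rows: "0 0 0 0 0.0033 0.05 -1;0 0 0 0 0.0033 0.1 -1;0 0 0 0 0.0033 0.13 -1;0 0 0 0 0.0033 0.1383 -1;0 0 0 0 0.0033 0.1383 -1;0 0 0 0 0.0033 0.1383 -1"

```text
time: 35.72
eef_pos: [0.5136, -0.1832, 0.1806]
tcp_rot: [0.807, 0.591, 0.001, 0.001]
contact_force: [0.2, -0.3, -0.5]
opening: 0.199
finger_force: 24.5
```

```bash
python3 -c "
from h import *
s=ctrl.get_state(); z=s['eef_pos'][2]; print(s['eef_pos'])
check('p7',(.513,-.1816),z-.0564,.0085,.047); go(.513,-.1816,.1184,72.4)"
```

```text
[ 0.51361473 -0.18316408  0.18059445]
row [ 0.1  0.  -0. ] [ 1.4 -1.2 62.1]
```

View pics/p7.png

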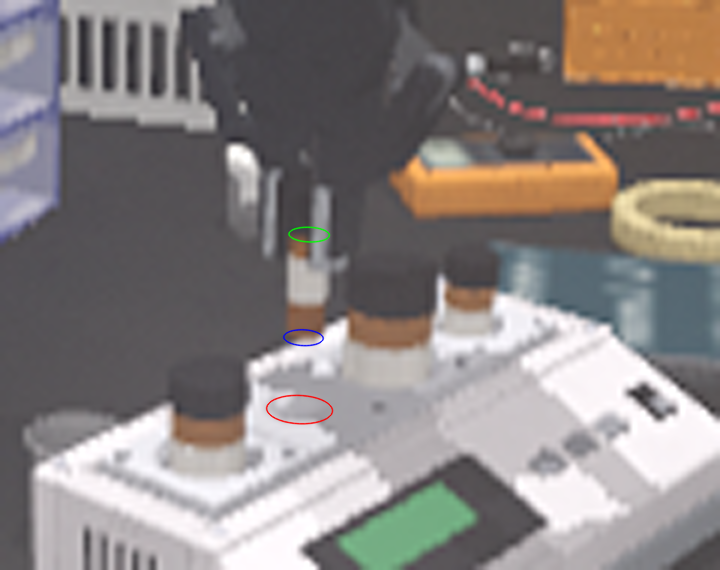

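The tiny vial's underside at (305,338) is within 1 mm of the blue ring. Inserting.

Converted, 59 mm / 600 = 0.0983, 57 mm / 600 = 0.095.

Call:
send_rows:
  rows: "0 0 0 0.0008 -0.0008 0.02 -1;0 0 0 0.0008 -0.0008 0.0367 -1;0 0 0 0.0008 -0.0008 0.05 -1;0 0 0 0.0008 -0.0008 0.0633 -1;0 0 0 0.0008 -0.0008 0.0767 -1;0 0 0 0.0008 -0.0008 0.0867 -1;0 0 0 0.0008 -0.0008 0.095 -1;0 0 0 0.0008 -0.0008 0.0983 -1"

```text
time: 36.78
eef_pos: [0.5125, -0.1822, 0.1199]
tcp_rot: [0.807, 0.591, -0.0, -0.0]
contact_force: [0.2, -0.3, -0.2]
opening: 0.2
finger_force: 24.5
```

Converted, 2 mm / 600 = 0.0033, 1 mm / 600 = 0.0017.

Call:
send_rows:
  rows: "0 0 0 0 0 0.0017 -1;0 0 0 0 0 0.0033 -1;0 0 0 0 0 0.0033 -1"

```text
time: 37.15
eef_pos: [0.5126, -0.1823, 0.1184]
tcp_rot: [0.807, 0.591, 0.0, 0.0]
contact_force: [0.2, -0.6, 0.4]
opening: 0.197
finger_force: 24.6
```

Converted, 1 mm / 600 = 0.0017.

Call:
send_rows:
  rows: "0 0 0 0 0 0.0017 -1;0 0 0 0 0 0.0017 -1;0 0 0 0 0 0.0017 0;0 0 0 0 0 0.0017 0.6;0 0 0 0 0 0.0017 1;0 0 0 0 0 0.0017 1;0 0 0 0 0 0.0017 1"

```text
time: 38.02
eef_pos: [0.5125, -0.1822, 0.1171]
tcp_rot: [0.807, 0.591, -0.0, -0.0]
contact_force: [-0.1, -0.1, 0.0]
opening: 1.003
finger_force: 0.0
```

Call:
send_rows:
  rows: "0 0 0 0 0 -0.0167 1;0 0 0 0 0 -0.0667 1;0 0 0 0 0 -0.15 1;0 0 0 0 0 -0.2333 1;0 0 0 0 0 -0.25 1;0 0 0 0 0 -0.25 1;0 0 0 0 0 -0.25 1;0 0 0 0 0 -0.25 1"

```text
time: 39.02
eef_pos: [0.5117, -0.1818, 0.265]
tcp_rot: [0.807, 0.59, -0.001, -0.002]
contact_force: [-0.8, -0.3, -0.2]
opening: 1.001
finger_force: 0.0
```

```bash
python3 -c "
from h import *
check('p8',(.513,-.1816),.062,.0085,.061)"
```

```text
(no output)
```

View pics/p8.png

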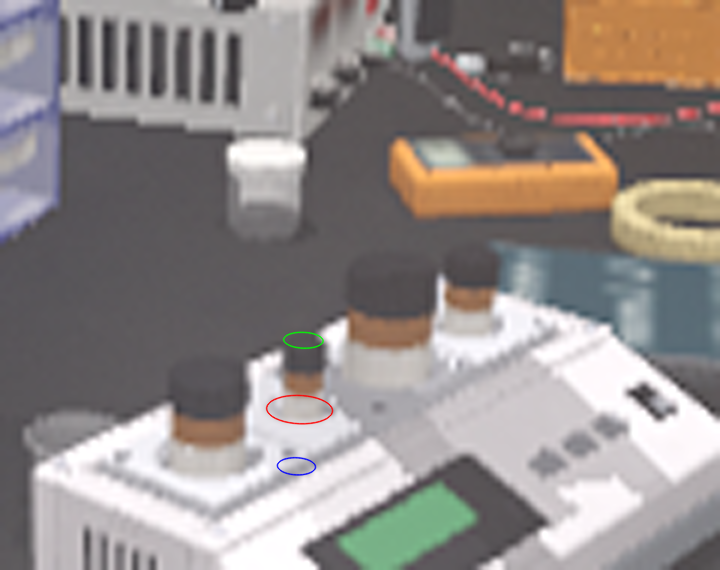

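All four vials stand fully down and upright. The tiny cap's top is at its ring at (303,340), and the gripper is clear.

```bash
python3 -c "
from plant import ctrl
print(ctrl.sign_off())"
```

```text
the job is handed in; nothing more can be done
None
```

I loaded all four vials from largest to smallest, each fully down and released in its own module as far as the camera shows, and handed the job in at about 39 s; no verdict came back.

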